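# Put the spices away

### The job

Tidy up after cooking: slide the cover of the wooden spice chest open, stand every steel spice pot upright on the floor of its compartment, then slide the cover fully shut over them. Also stand the white shaker upright in the rack on the inside of the open cupboard door and push that door shut until it seats on its catch; do not disturb the terracotta bowl and the steel cup.

Things in the scene. Friction and masses are not known exactly. Their poses are not given: they have to be found in the camera images.
- pot1: small round steel spice pot with red lid: body 46 mm across and 34 mm high, on top a central round red knob 16 mm across and 20 mm high to lift it by (54 mm in all, 0.12 kg). Origin: centre of the underside, z up when standing. May be absent.
- pot2: small round steel spice pot with yellow lid: body 46 mm across and 34 mm high, on top a central round yellow knob 16 mm across and 20 mm high to lift it by (54 mm in all, 0.12 kg). Origin: centre of the underside, z up when standing. May be absent.
- pot3: small round steel spice pot with green lid: body 46 mm across and 34 mm high, on top a central round green knob 16 mm across and 20 mm high to lift it by (54 mm in all, 0.12 kg). Origin: centre of the underside, z up when standing. May be absent.
- pot4: small round steel spice pot with orange lid: body 46 mm across and 34 mm high, on top a central round orange knob 16 mm across and 20 mm high to lift it by (54 mm in all, 0.12 kg). Origin: centre of the underside, z up when standing. May be absent.
- shaker: white ceramic shaker with a blue band: body 44 mm across and 70 mm high, with a round dark wood knob 18 mm across and 20 mm high on top (90 mm in all, 0.18 kg). Origin: centre of the underside, z up when standing.
- chest: light wood spice chest standing on the counter, 300 (x) x 170 (y) x 66 mm high (cover and handle on top of that). Its half towards -x (nearer the robot) is one open-topped compartment, its +x half is a solid deck onto which the cover slides back. Origin: centre of the underside.
- compartment (a point): centre of the compartment's inner floor (8 mm above the counter), axes as the chest. The inside measures 140 (x) x 150 (y) mm and is 58 mm deep to the rim; room for four pots standing two by two.
- cover (a joint): the chest's flat dark wood cover (148 x 158 x 8 mm, its underside 68 mm above the counter), sliding along the chest's x axis, level: 0 m = fully shut over the compartment, 0.145 m = fully back over the deck (compartment all free). It stays where it is left; about 1.5 N moves it.
- cover_grip (a point): top centre of the steel bar handle in the middle of the cover: the bar runs along the chest's y, 60 mm long, 14 mm wide in x, 22 mm tall above the cover (its top is 98 mm above the counter). Moves with the cover; axes as the chest.
- cupboard: small white spice cupboard, 140 (x) x 190 (y) x 201 mm high, open front facing its -x, closed by the blue door. Origin: centre of the underside.
- door (a joint): the cupboard's blue door, hinged upright at the cupboard's left front edge (+y side): 0 rad = shut, grows to 1.7 as the free edge swings out to the cupboard's -x. A sprung ball catch resists (about 3 N at the free edge) below about 0.1 rad and is passed at 0.05 rad, then holds it shut at 0.
- door_hinge (a point): point on the hinge line, on the door's inner face at half height (94 mm above the counter). Axes turn with the door: from here the door runs 186 mm along its -y to the free edge, its outer face lies at x = -14 mm, +x is the inner side. Door spans 4 to 185 mm above the counter. A brass knob (18 mm across, 20 mm out) sits on the outer face 165 mm from the hinge, 75 mm above the counter.
- rack (a point): centre of the floor of the wooden rack on the door's inner side, 63 mm above the counter; axes turn with the door (y along the door, x away from its inner face). The rack is open above, inside 64 (x) x 90 (y) mm, its rim 30 mm above its floor. For loading, the door must stand well open.
- ramekin: bystander: terracotta bowl 90 mm across, 50 mm high. Origin: centre of the underside.
- steelcup: bystander: steel cup 72 mm across, 60 mm high. Origin: centre of the underside.
There are look-alikes about, which are no part of the job. What is shaped like the pot4 but blue is not meant.

How it is judged:
By the outcome, as a careful person would: the job done as asked, in the order asked, and still so for the second after the job is handed in, with the robot touching nothing.
Of pot1, pot2, pot3, pot4 only 2 to 4 are there at a start; the rules pass over those that are not, and their reading is None.
At some moment in a run one of pot1, pot2, pot3, pot4 may be knocked a few centimetres aside while the robot is not near it.
It also fails if it takes over 210 s, if anything falls off the work surface, if the arm or the gripper's body presses on something with over 40 N, if the wrist force passes 120 N, or if a joint passes its speed limit or range.

### The arm

A 6-joint arm with a two-finger parallel gripper is mounted at the origin on the work surface. World frame = base frame: x ahead of the robot, y to its left, z up, the work surface at z = 0. Lengths are in m, angles in rad, forces in N, time in s.
With the tool pointing down it reaches from about 0.3 to 0.75 m from the base axis. Payload 8.5 kg.
Tool frame: the origin (TCP) lies between the finger pads; the fingertips stand 19 mm ahead of it and the grasp point (between the pads) is the TCP; z points along the fingers, y is the line along which they close (so a half turn about z gives the same grasp; the last joint's range is limited). The gripper opens to 88 mm and grips with 3 to 60 N. Pads are 18 mm wide; open, the fingers measure 123 mm over their backs; the gripper's body (75 mm by 187 mm) begins 45 mm behind the grasp point.
Start: joints at [-1.37, 0.381, 1.297, -0, 1.464, -0.215], TCP at [0.222, -0.503, 0.258] pointing down, gripper open.
Joint ranges: [-3.11, 3.11], [-0.89, 2.33], [0.22, 2.48], [-1.42, 4.56], [0.17, 2.85], [-2.88, 2.88]. Speed limits (rad/s): [2.39, 2.39, 3.14, 3.14, 3.14, 3.14].

### API

Orientations are given as a unit quaternion [w, x, y, z].
In Python, from station import ctrl, camera, camera_info, finder gives the robot as it stands.
- The arm moves only by the tool step_arm, never from a script. Its argument "moves" is a list of rows, each a list of 7 numbers: the shift along the tool's x, y, z in cm, then the turn, a rotation vector about the tool's x, y, z in degrees, then the finger opening in cm, from 0 to 8.81. A call has 1 to 12 rows; each row is the pose to reach, as a shift and turn from the pose commanded when the call began, along the tool's axes at that moment; what a row does not reach only later rows make up. A row lasts 1/8 s, in which the tool goes at most 62.5 mm and 10.7 degrees, less where a joint would pass 70% of its speed; a pose out of reach is approached as far as the arm can. A call with a gripper value outside its range is refused whole. The fingers move at their own pace and stop on an object; "squeeze" is the grip in N (left out, the last holds). Time passes only in rows, so rows that repeat a pose let the fingers close. It gives the time, the measured TCP pose, the force, the opening and the grip force at its end, in the units of the state.
- ctrl.state(): the state, without advancing time (a new reading comes with each control period).
- camera(name): name is "scene" or "top"; returns the picture (420x560x3 uint8, red, green, blue); there is no depth.
- camera_info(name): a dict with "fovy" (degrees; the focal length in pixels is half the picture's height over the tangent of half this angle, whatever the lens; pixels are square), "cx", "cy" (the principal point, pixels), "cam_to_world" (4x4, takes a point from camera to world coordinates). Camera axes: x right, y up, looking along -z (the intrinsics and any distortion apply to the point x, -y, -z); pixel columns grow to the right and rows downward; lengths in m; the calibration is good to about 2 mm. A picture is of the moment at which its call begins. camera_info takes no time and is no camera call.
- ctrl.close_job(): hands the job in; it is judged then, once.
Trained networks look in the newest picture that a camera, given by its name, has taken for a name from the list of things; names that differ only in an ending like _2 or _b are one class to them, and where a whole thing is asked for, a point or a joint stands for the part that bears it (a point fixed in the world has none). Each returns a list of dicts, best first, with "conf" (0 to 1); they miss things now and then, are a little off and sometimes report something else, mostly with a low value. They report only what shows in the picture. A call takes as long as a camera call. They do not tell look-alikes from the thing itself.
- finder.recognise(camera, target): "pixel" ([row, column] in pixels, amid what is visible of it).
- finder.cut_out(camera, target): "pixels" (420x560 bool, what is visible of it) and "pixel" ([row, column] in pixels, amid what is visible of it).
- finder.landmark_of(camera, target): "pixel" ([row, column] in pixels: a listed point, or the origin of a listed thing).
The state is a dict: "t": time; "q": joint angles; "qd": joint speeds; "joint_torque": joint torques, N m; "tool_pos": TCP position; "eef_rot": TCP orientation; "ft_force": force on the tool from outside, world axes, zero at the start; "torque": the same for the moment, N m; "width": finger opening in m; "grasp_force": force on a finger pad.
Only numpy, scipy, OpenCV 4.12 (cv2) and the standard library are available. Lean on these libraries where they do the work, as an engineer would, in place of code of your own. Each camera call takes 0.05 s, during which the arm holds its last target. There are 200 camera calls.

## Working session

There is one attempt and no reset: what is moved stays moved. The work goes in short steps, Python scripts to look and compute and a tool call to move; the robot and the scene stay as the last step left them, time stands still between calls to the robot, and variables do not carry over. Pictures are saved under pics/ and viewed, at most 14 in all, crops included, and the job is handed in when it is done.

Besides the shell and the picture viewer there is one more tool, called by a JSON object that holds its "name" and its "arguments". step_arm: Moves the arm, as the interface text tells. Its arguments: {"type":"object","properties":{"moves":{"type":"array"},"squeeze":{"type":"number"}},"required":["moves"]}

```bash
ls; mkdir -p pics
cat > h.py <<'E'
import numpy as np, cv2
from station import ctrl, camera, camera_info, finder
def snap(c,name=None):
    im=camera(c)
    if name: cv2.imwrite(f'pics/{name}.png',im[:,:,::-1])
    return im
def ray(c,px):
    i=camera_info(c);f=210/np.tan(np.radians(i['fovy'])/2)
    M=np.array(i['cam_to_world']);K=np.array([[f,0,i['cx']],[0,f,i['cy']],[0,0,1.]])
    d=np.array(i.get('distortion',i.get('dist',[0,0,0,0,0])),float).ravel()
    u=cv2.undistortPoints(np.array([[[px[1],px[0]]]],float),K,d)[0,0]
    v=M[:3,:3]@np.array([u[0],-u[1],-1]);return M[:3,3],v
def at(c,px,z):
    o,v=ray(c,px);return (o+v*(z-o[2])/v[2]).round(4)
def tri(p1,p2):
    (a,u),(b,v)=ray('top',p1),ray('scene',p2)
    s=np.linalg.lstsq(np.c_[u,-v],b-a,rcond=None)[0];P=a+u*s[0];Q=b+v*s[1]
    return ((P+Q)/2).round(4),round(float(np.linalg.norm(P-Q)),4)
def proj(c,P):
    i=camera_info(c);f=210/np.tan(np.radians(i['fovy'])/2);M=np.linalg.inv(i['cam_to_world'])
    p=M@np.r_[P,1];return np.array([i['cy']-f*p[1]/-p[2],i['cx']+f*p[0]/-p[2]]).round(1)
E
python3 - <<'E'
from h import *
for c in('top','scene'):
    snap(c,c+'0');i=camera_info(c);print({k:(np.round(v,3).tolist() if not isinstance(v,str) else v) for k,v in i.items()})
for c in('top','scene'):
  for t in['pot1','pot2','pot3','pot4','shaker','chest','compartment','cover_grip','cupboard','door_hinge','rack','ramekin','steelcup']:
    print(c,t,[(np.round(d['pixel']).tolist(),round(d['conf'],2)) for d in finder.landmark_of(c,t)][:5])
print(ctrl.state())
E
```

```text
pics
{'fovy': 53.792, 'cx': 273.077, 'cy': 206.353, 'cam_to_world': [[0.004, 0.976, -0.216, 0.274], [-1.0, 0.004, -0.0, -0.106], [0.001, 0.216, 0.976, 1.367], [0.0, 0.0, 0.0, 1.0]]}
{'fovy': 54.327, 'cx': 286.13, 'cy': 200.733, 'cam_to_world': [[-0.534, -0.639, 0.553, 1.138], [0.845, -0.402, 0.351, 0.271], [-0.002, 0.655, 0.755, 0.937], [0.0, 0.0, 0.0, 1.0]]}
top pot1 [([199.0, 177.0], 0.62), ([225.0, 180.0], 0.58), ([209.0, 143.0], 0.56), ([281.0, 189.0], 0.55), ([254.0, 142.0], 0.48)]
top pot2 [([199.0, 177.0], 0.62), ([225.0, 180.0], 0.58), ([209.0, 143.0], 0.56), ([281.0, 189.0], 0.55), ([254.0, 142.0], 0.48)]
top pot3 [([199.0, 177.0], 0.62), ([225.0, 180.0], 0.58), ([209.0, 143.0], 0.56), ([281.0, 189.0], 0.55), ([254.0, 142.0], 0.48)]
top pot4 [([199.0, 177.0], 0.62), ([225.0, 180.0], 0.58), ([209.0, 143.0], 0.56), ([281.0, 189.0], 0.55), ([254.0, 142.0], 0.48)]
top shaker [([254.0, 178.0], 0.74)]
top chest [([206.0, 248.0], 0.66)]
top compartment []
top cover_grip [([219.0, 242.0], 0.93), ([157.0, 174.0], 0.5)]
top cupboard [([178.0, 340.0], 0.55)]
top door_hinge [([168.0, 31
[... 964 characters left out ...]
52.0, 362.0], 0.93)]
{'t': 1.4, 'q': array([-1.37032056e+00,  3.80587700e-01,  1.29738183e+00, -8.44625812e-06,
        1.46361250e+00, -2.15302525e-01]), 'qd': array([ 0.00245175,  0.00048805, -0.00072011, -0.00053039, -0.00047192,
       -0.00023848]), 'joint_torque': array([ 3.09475854e-04, -4.37794340e+01, -2.24730313e+01,  7.13910651e-02,
        3.14149749e-02, -2.26164184e-05]), 'tool_pos': array([ 0.22213767, -0.50312764,  0.25776115]), 'eef_rot': array([ 5.28181667e-06,  9.78468670e-01,  2.06395400e-01, -4.23816844e-06]), 'ft_force': array([0.2282278 , 0.10454256, 0.36034703]), 'torque': array([-0.01172912, -0.02887623, -0.00039273]), 'grasp_force': 0.0, 'width': 0.0882983956498201}
```

View pics/top0.png

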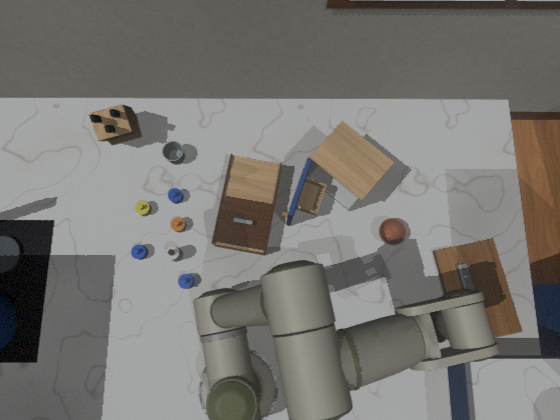

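View pics/scene0.png

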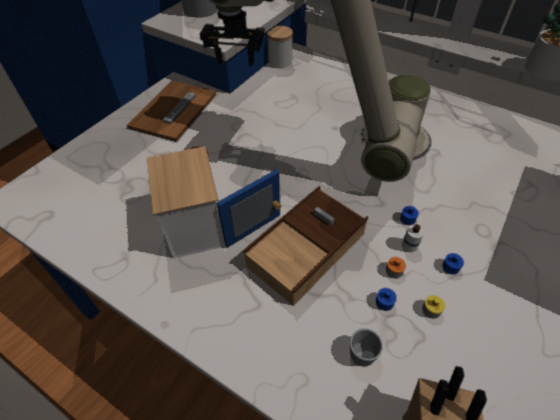

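The top view shows yellow pot (208,143), orange pot (225,178), three blue look-alikes (196,175), (252,139), (281,186), and the shaker at (252,174). The chest is shut, with its handle at (221,243), and the cupboard door is open. No red or green pot is visible so far. I'll measure now and take one crop to confirm.

Run:
```python
from h import *
T=snap('top');S=snap('scene')
a=cv2.resize(T[130:300,120:340],None,fx=3.4,fy=3.4,interpolation=cv2.INTER_CUBIC)
cv2.imwrite('pics/c1.png',a[:,:,::-1])
b=cv2.resize(S[150:380,200:480],None,fx=2.6,fy=2.6,interpolation=cv2.INTER_CUBIC)
cv2.imwrite('pics/c2.png',b[:,:,::-1])
for c,im in(('top',T),('scene',S)):
  h=cv2.cvtColor(im,cv2.COLOR_RGB2HSV)
  for n,lo,hi in(('yellow',22,35),('orange',6,14),('red',0,4),('green',45,85)):
    m=((h[...,0]>=lo)&(h[...,0]<=hi)&(h[...,1]>170)&(h[...,2]>110)).astype(np.uint8)
    k,_,st,ce=cv2.connectedComponentsWithStats(m)
    for j in range(1,k):
      if st[j,4]>12: print(c,n,st[j,4],ce[j][::-1].round(1),at(c,ce[j][::-1],.045))
def best(c,t):
  r=finder.landmark_of(c,t); return r[0]['pixel'] if r else None
for t,z in(('shaker',0),('cover_grip',.098),('cupboard',0),('door_hinge',.094),('rack',.063),('chest',0),('ramekin',0),('steelcup',0)):
  p,q=best('top',t),best('scene',t)
  print(t,p is not None and at('top',p,z),q is not None and at('scene',q,z), tri(p,q) if p is not None and q is not None else '')
```

```text
scene yellow 157 [305.  434.5] [0.5739 0.3265 0.045 ]
scene orange 150 [264.9 396.5] [0.5181 0.2083 0.045 ]
shaker [0.4036 0.2076 0.    ] [0.3957 0.2046 0.    ] (array([0.4028, 0.2054, 0.009 ]), 0.0004)
cover_grip [ 0.5052 -0.0089  0.098 ] [ 0.5143 -0.0096  0.098 ] (array([ 0.5076, -0.0103,  0.0901]), 0.0044)
cupboard [ 0.6815 -0.3492  0.    ] [ 0.6763 -0.3399  0.    ] (array([ 6.784e-01, -3.447e-01,  6.000e-04]), 0.0101)
door_hinge [ 0.6815 -0.2289  0.094 ] [ 0.6816 -0.2189  0.094 ] (array([ 0.6806, -0.2256,  0.0895]), 0.0085)
rack [ 0.5971 -0.2167  0.063 ] [ 0.5857 -0.2313  0.063 ] (array([ 0.5949, -0.2184,  0.0795]), 0.0071)
chest [ 0.5737 -0.0224  0.    ] [ 0.5726 -0.0267  0.    ] (array([ 0.5738, -0.0242,  0.003 ]), 0.0036)
ramekin [ 0.4836 -0.5006  0.    ] False 
steelcup [0.7505 0.2341 0.    ] [0.7495 0.2283 0.    ] (array([0.75  , 0.2308, 0.0036]), 0.005)
```

View pics/c1.png

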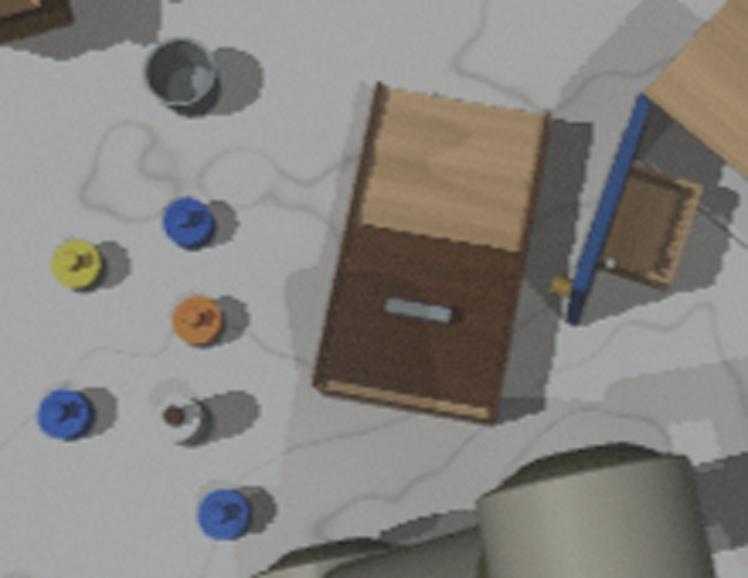

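View pics/c2.png

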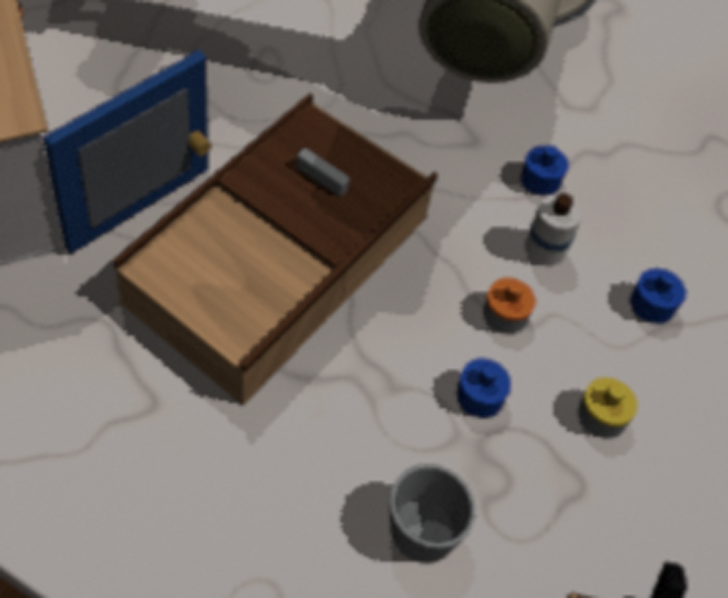

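The crops confirm it: yellow (pot2) and orange (pot4) are standing, the blue ones are look-alikes, and the shaker is upright. The rack is empty and its floor shows at about crop (650,225). Next I'll work out the exact geometry.

```bash
cat >> h.py <<'E'
def lids(c,im):
  h=cv2.cvtColor(im,cv2.COLOR_RGB2HSV);o={}
  for n,lo,hi in(('yellow',22,35),('orange',5,14),('red',0,4),('green',45,85)):
    m=((h[...,0]>=lo)&(h[...,0]<=hi)&(h[...,1]>150)&(h[...,2]>70)).astype(np.uint8)
    k,_,st,ce=cv2.connectedComponentsWithStats(m)
    for j in range(1,k):
      if 40<st[j,4]<400: o.setdefault(n,[]).append((int(st[j,4]),ce[j][::-1].round(1).tolist(),at(c,ce[j][::-1],.038)[:2].tolist()))
  return o
E
python3 - <<'E'
from h import *
for c in('top','scene'): print(c,lids(c,snap(c)))
f=lambda x,y:(130+(y-1.2)/3.4,120+(x-1.2)/3.4)
g=lambda x,y:(150+(y-.8)/2.6,200+(x-.8)/2.6)
for n,p,z in(('chestBL',(380,88),.072),('BR',(548,115),.072),('FL',(318,385),.07),('FR',(495,420),.07),('handleL',(385,307),.098),('handleR',(455,318),.098),('hingeOut',(640,97),.185),('free',(578,288),.185),('coverBL',(363,228),.076),('coverBR',(522,250),.076),('shakerknob',(176,415),.090),('rack1',(635,165),.093),('rack2',(703,187),.093),('rack3',(665,285),.093)):
  print(n,at('top',f(*p),z))
for n,p,z in(('hingetop',(50,132),.185),('freetop',(205,57),.185),('hl',(302,155),.098),('hr',(345,187),.098),('shk',(563,202),.09)):
  print(n,at('scene',g(*p),z))
E
```

```text
top {}
scene {'yellow': [(245, [304.4, 434.2], [0.5685, 0.3259])], 'orange': [(204, [264.9, 396.0], [0.5139, 0.2067])]}
chestBL [0.7305 0.032  0.072 ]
BR [ 0.7037 -0.1307  0.072 ]
FL [0.4416 0.0823 0.07  ]
FR [ 0.4099 -0.0818  0.07  ]
handleL [0.51   0.0193 0.098 ]
handleR [ 0.5   -0.045  0.098]
hingeOut [ 0.6831 -0.2097  0.185 ]
free [ 0.511  -0.1541  0.185 ]
coverBL [0.5899 0.0441 0.076 ]
coverBR [ 0.5691 -0.1061  0.076 ]
shakerknob [0.4112 0.2073 0.09  ]
rack1 [ 0.6477 -0.2121  0.093 ]
rack2 [ 0.6265 -0.2756  0.093 ]
rack3 [ 0.5326 -0.2383  0.093 ]
hingetop [ 0.6739 -0.2179  0.185 ]
freetop [ 0.5135 -0.1489  0.185 ]
hl [ 0.5072 -0.0362  0.098 ]
hr [0.5205 0.0207 0.098 ]
shk [0.4158 0.2111 0.09  ]
```

```bash
cat >> h.py <<'E'
from scipy.spatial.transform import Rotation as Ro
def plan(*tg):
    """each target: x,y,z,yaw(deg) of closing line; shifts from the present pose (first row frame)"""
    s=ctrl.state();w,x,y,z=s['eef_rot'];R=Ro.from_quat([x,y,z,w]);p=s['tool_pos']
    yv=R.as_matrix()[:,1];y0=np.degrees(np.arctan2(yv[1],yv[0]))
    print('at',p.round(4),'closing',round(y0,1),'q6',round(np.degrees(s['q'][5])),'w',round(s['width'],4),'F',s['ft_force'].round(1),'t',round(s['t'],2))
    for t in tg:
        d=(t[3]-y0+90)%180-90
        print(t,'shift',(R.inv().apply(np.array(t[:3])-p)*100).round(2),'turn',round(-d,1))
E
python3 - <<'E'
from h import *
plan((.5096,-.0098,.16,-9.7),(.5096,-.0098,.0985,-9.7))
print('dist keys',camera_info('top').keys())
for c in('top','scene'): print([( [round(x,1) for x in d['pixel']],at(c,d['pixel'],0)[:2],round(d['conf'],2)) for d in finder.landmark_of(c,'pot2')])
E
```

```text
at [ 0.2222 -0.5031  0.2578] closing -66.2 q6 -12 w 0.088 F [-0.6  0.2  0.1] t 2.4
(0.5096, -0.0098, 0.16, -9.7) shift [ 46.22 -33.52   9.78] turn -56.5
(0.5096, -0.0098, 0.0985, -9.7) shift [ 46.22 -33.52  15.93] turn -56.5
dist keys dict_keys(['fovy', 'cx', 'cy', 'cam_to_world'])
[([223.6, 178.4], array([0.5152, 0.2112]), 0.77), ([251.4, 140.7], array([0.4216, 0.3308]), 0.7), ([280.6, 189.9], array([0.3272, 0.1639]), 0.7), ([196.8, 174.9], array([0.6075, 0.228 ]), 0.65), ([207.4, 145.4], array([0.5703, 0.3257]), 0.57)]
[([302.6, 386.8], array([0.6025, 0.2267]), 0.84), ([266.8, 449.4], array([0.4175, 0.3261]), 0.73), ([310.7, 429.0], array([0.5675, 0.323 ]), 0.67), ([270.2, 395.5], array([0.5036, 0.2091]), 0.61), ([216.5, 407.8], array([0.3139, 0.1695]), 0.49)]
```

{"name": "step_arm", "arguments": {"moves": [[46.2,-33.5,9.8,0,0,-56.5,5],[46.2,-33.5,9.8,0,0,-56.5,5],[46.2,-33.5,9.8,0,0,-56.5,5],[46.2,-33.5,9.8,0,0,-56.5,5],[46.2,-33.5,9.8,0,0,-56.5,5],[46.2,-33.5,9.8,0,0,-56.5,5],[46.2,-33.5,9.8,0,0,-56.5,5],[46.2,-33.5,9.8,0,0,-56.5,5],[46.2,-33.5,9.8,0,0,-56.5,5],[46.2,-33.5,9.8,0,0,-56.5,5],[46.2,-33.5,9.8,0,0,-56.5,5],[46.2,-33.5,9.8,0,0,-56.5,5]]}}

```text
t: 4.0
tool_pos: [0.5091, -0.0113, 0.1601]
eef_rot: [0.0, 0.765, 0.644, -0.0]
ft_force: [-0.0, -0.2, 0.4]
width: 0.0502
grasp_force: 0.0
```

Run:
```python
from h import *
for c in('top','scene'):
  print(c,lids(c,snap(c)))
  for t in('cover_grip','pot1'): print(c,t,[( [round(x,1) for x in d['pixel']],at(c,d['pixel'],.098 if t[0]=='c' else 0)[:2],round(d['conf'],2)) for d in finder.landmark_of(c,t)])
snap('top','top1')
plan((.5096,-.0098,.0985,-9.7))
```

```text
top {'orange': [(110, [223.9, 177.2], [0.5074, 0.2063])]}
top cover_grip [([223.7, 243.0], array([ 0.4983, -0.0124]), 0.64)]
top pot1 [([196.7, 177.7], array([0.6079, 0.2185]), 0.76), ([206.3, 145.6], array([0.5741, 0.3253]), 0.64), ([252.5, 142.2], array([0.418 , 0.3256]), 0.63), ([222.8, 178.9], array([0.5179, 0.2097]), 0.51)]
scene {'yellow': [(249, [304.4, 434.2], [0.5685, 0.326])], 'orange': [(54, [108.4, 194.8], [0.2821, -0.663]), (146, [125.1, 181.4], [0.3796, -0.6401]), (201, [264.9, 396.1], [0.5138, 0.207]), (90, [316.0, 62.6], [1.0602, -0.3992])]}
scene cover_grip [([213.0, 323.4], array([ 0.5076, -0.013 ]), 0.87), ([224.6, 219.7], array([ 0.6843, -0.221 ]), 0.44)]
scene pot1 [([300.4, 384.0], array([0.6007, 0.2184]), 0.91), ([268.3, 447.7], array([0.4245, 0.3238]), 0.74), ([220.1, 408.2], array([0.326 , 0.1754]), 0.69), ([270.0, 395.9], array([0.5024, 0.2098]), 0.66), ([309.1, 428.7], array([0.5638, 0.3209]), 0.57)]
at [ 0.5094 -0.0105  0.1599] closing -9.7 q6 -5 w 0.0501 F [-0.2  0.4 -0.3] t 4.35
(0.5096, -0.0098, 0.0985, -9.7) shift [0.08 0.01 6.14] turn -0.0
```

View pics/top1.png

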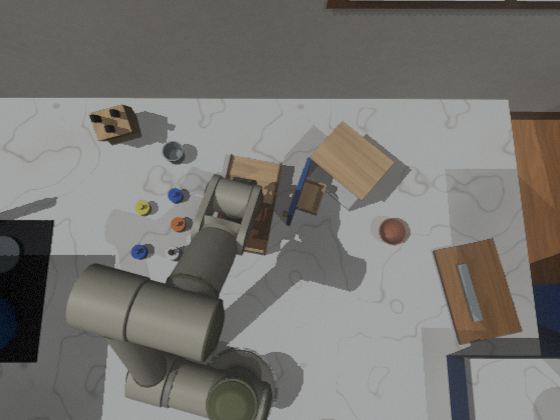

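The top view is now clear on the right and shows no red or green pot. Only pot2 (yellow) and pot4 (orange) are present. Next I grip the handle.

{"name": "step_arm", "arguments": {"moves": [[0,0,3,0,0,0,5],[0,0,5,0,0,0,5],[0,0,6.1,0,0,0,5],[0,0,6.1,0,0,0,5],[0,0,6.1,0,0,0,0],[0,0,6.1,0,0,0,0],[0,0,6.1,0,0,0,0],[0,0,6.1,0,0,0,0],[0,0,6.1,0,0,0,0]], "squeeze": 15}}

```text
t: 5.48
tool_pos: [0.5095, -0.01, 0.099]
eef_rot: [0.0, 0.764, 0.645, 0.0]
ft_force: [-0.8, 0.2, 2.6]
width: 0.0133
grasp_force: 15.0
```

{"name": "step_arm", "arguments": {"moves": [[0,2.5,0,0,0,0,0],[0,5,0,0,0,0,0],[0,7.5,0,0,0,0,0],[0,10,0,0,0,0,0],[0,12,0,0,0,0,0],[0,13,0,0,0,0,0],[0,13.5,0,0,0,0,0],[0,13.5,0,0,0,0,0]]}}

```text
t: 6.48
tool_pos: [0.6429, -0.0339, 0.099]
eef_rot: [0.001, 0.764, 0.645, -0.0]
ft_force: [1.1, -5.5, 1.8]
width: 0.0137
grasp_force: 15.0
```

{"name": "step_arm", "arguments": {"moves": [[-0.2,0.4,0,0,0,0,0],[-0.2,0.8,0,0,0,0,0],[-0.2,1,0,0,0,0,0],[-0.2,1,0,0,0,0,0]]}}

```text
t: 6.98
tool_pos: [0.6465, -0.0345, 0.0987]
eef_rot: [-0.006, 0.764, 0.645, -0.005]
ft_force: [-28.5, 4.8, 18.5]
width: 0.0204
grasp_force: 14.9
```

{"name": "step_arm", "arguments": {"moves": [[0,-0.5,0,0,0,0,0],[0,-0.6,0,0,0,0,4],[0,-0.6,0,0,0,0,4],[0,-0.6,0,0,0,0,4],[0,-0.6,-6,0,0,0,4],[0,-0.6,-10,0,0,0,4],[0,-0.6,-12,0,0,0,4],[0,-0.6,-12,0,0,0,4]]}}

```text
t: 7.98
tool_pos: [0.6467, -0.0355, 0.22]
eef_rot: [0.001, 0.764, 0.645, 0.001]
ft_force: [0.8, 0.1, -0.6]
width: 0.0401
grasp_force: 0.0
```

Run:
```python
from h import *
for c in('top','scene'):
  print(c,lids(c,snap(c,c+'2')))
  print([( [round(x,1) for x in d['pixel']],at(c,d['pixel'],.098),round(d['conf'],2)) for d in finder.landmark_of(c,'cover_grip')],[(at(c,d['pixel'],.008),round(d['conf'],2)) for d in finder.landmark_of(c,'compartment')])
S=cv2.imread('pics/scene2.png')[130:340,220:480]
cv2.imwrite('pics/c3.png',cv2.resize(S,None,fx=2.8,fy=2.8,interpolation=cv2.INTER_CUBIC))
plan((.513,.208,.12,-90),(.513,.208,.0575,-90))
```

```text
top {'orange': [(121, [224.0, 177.2], [0.5072, 0.2061])]}
[([180.2, 251.1], array([ 0.6389, -0.0355,  0.098 ]), 0.82)] [(array([ 0.499 , -0.0131,  0.008 ]), 0.62)]
scene {'yellow': [(246, [304.5, 434.3], [0.5685, 0.3261])], 'orange': [(299, [94.3, 173.3], [0.2581, -0.7889]), (57, [105.6, 202.6], [0.2541, -0.65]), (262, [122.9, 148.5], [0.4315, -0.7455]), (41, [132.5, 178.6], [0.4149, -0.6213]), (178, [152.2, 29.6], [0.7471, -0.964]), (206, [162.7, 30.9], [0.7757, -0.9169]), (64, [238.7, 272.2], [0.6142, -0.1068]), (164, [254.5, 276.8], [0.65, -0.0685]), (225, [262.4, 269.6], [0.6799, -0.0711]), (203, [265.0, 396.0], [0.5141, 0.2069]), (287, [282.5, 14.7], [1.0658, -0.5739]), (78, [350.6, 99.3], [1.0701, -0.2625])]}
[([244.7, 286.4], array([ 0.6456, -0.0416,  0.098 ]), 0.61)] [(array([ 0.4837, -0.0084,  0.008 ]), 0.83)]
at [ 0.646  -0.0354  0.2176] closing -9.7 q6 -4 w 0.0398 F [-0.2  0.4 -0.1] t 8.28
(0.513, 0.208, 0.12, -90) shift [ 21.75 -17.18   9.79] turn 80.3
(0.513, 0.208, 0.0575, -90) shift [ 21.75 -17.17  16.04] turn 80.3
```

View pics/c3.png

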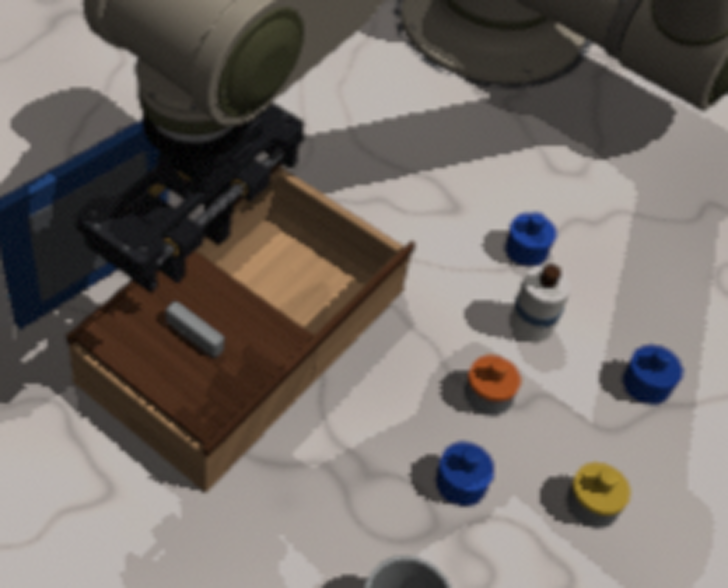

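The cover is fully back and the compartment is empty. Next is the orange pot (pot4), which matches the description; the blue ones do not.

{"name": "step_arm", "arguments": {"moves": [[21.9,-17.4,7,0,0,80.3,4],[21.9,-17.4,7,0,0,80.3,4],[21.9,-17.4,7,0,0,80.3,4],[21.9,-17.4,7,0,0,80.3,4],[21.9,-17.4,7,0,0,80.3,4],[21.9,-17.4,7,0,0,80.3,4],[21.9,-17.4,7,0,0,80.3,4],[21.9,-17.4,7,0,0,80.3,4],[21.9,-17.4,7,0,0,80.3,4],[21.9,-17.4,9.8,0,0,80.3,4],[21.9,-17.4,9.8,0,0,80.3,4]]}}

```text
t: 9.65
tool_pos: [0.5106, 0.2095, 0.1193]
eef_rot: [0.0, 1.0, 0.001, -0.002]
ft_force: [0.7, 0.2, -0.7]
width: 0.0397
grasp_force: 0.0
```

Run:
```python
from h import *
snap('scene','scene3');S=cv2.imread('pics/scene3.png')[190:340,330:480]
cv2.imwrite('pics/c4.png',cv2.resize(S,None,fx=4,fy=4,interpolation=cv2.INTER_CUBIC))
print(lids('scene',S*0+S) and lids('scene',cv2.imread('pics/scene3.png')[:,:,::-1])['yellow'])
plan((.511,.2085,.0575,-90))
```

```text
[(237, [304.5, 434.4], [0.5685, 0.3264])]
at [0.5112 0.2097 0.1204] closing -89.9 q6 100 w 0.0398 F [-0.8 -0.3  0.3] t 9.7
(0.511, 0.2085, 0.0575, -90) shift [-0.01  0.11  6.29] turn 0.1
```

View pics/c4.png

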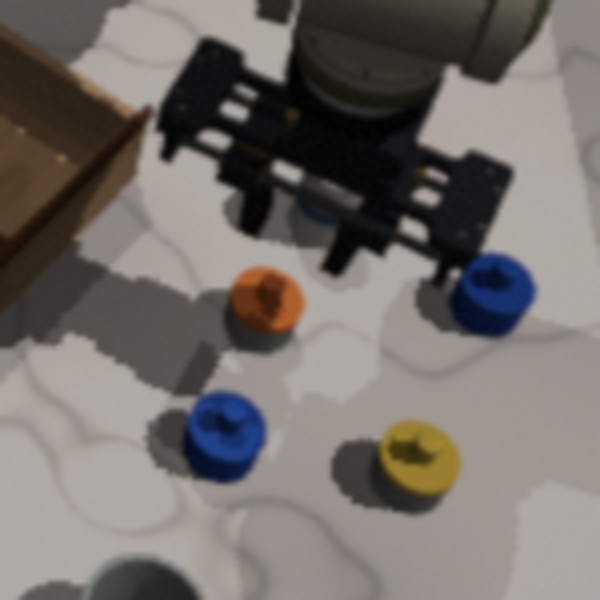

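The crop shows the orange pot centred under the fingers (knob at crop (272,288)). I'll descend and grip.

{"name": "step_arm", "arguments": {"moves": [[0,0,3,0,0,0,4],[0,0,5,0,0,0,4],[0,0,6.3,0,0,0,4],[0,0,6.3,0,0,0,4],[0,0,6.3,0,0,0,0],[0,0,6.3,0,0,0,0],[0,0,6.3,0,0,0,0],[0,0,6.3,0,0,0,0]], "squeeze": 12}}

```text
t: 10.7
tool_pos: [0.5117, 0.2097, 0.0582]
eef_rot: [-0.0, 1.0, 0.0, 0.0]
ft_force: [-0.1, -1.8, 3.1]
width: 0.0156
grasp_force: 12.0
```

Run:
```python
from h import *
# compartment: centre (.4995,-.0105), chest yaw -9.7
c,s=np.cos(np.radians(-9.7)),np.sin(np.radians(-9.7))
C=lambda x,y,z,w:(.4995+c*x-s*y,-.0105+s*x+c*y,z,w)
plan((.511,.2085,.16,-90),C(0,-.037,.15,-9.7+90),C(0,.037,.15,80.3))
```

```text
at [0.5117 0.2097 0.0582] closing -90.0 q6 100 w 0.0156 F [-0.1 -1.8  3.1] t 10.7
(0.511, 0.2085, 0.16, -90) shift [ -0.06   0.12 -10.18] turn 0.0
(np.float64(0.4932658929560949), np.float64(-0.04697102835628758), 0.15, 80.3) shift [-1.85 25.67 -9.18] turn 9.7
(np.float64(0.5057341070439051), np.float64(0.025971028356287576), 0.15, 80.3) shift [-0.6  18.37 -9.18] turn 9.7
```

{"name": "step_arm", "arguments": {"moves": [[0,0,-5,0,0,0,0],[0,0,-10,0,0,0,0],[-0.5,6,-10,0,0,3,0],[-1,11,-10,0,0,5,0],[-1.4,16,-10,0,0,8,0],[-1.8,21,-10,0,0,9.7,0],[-1.8,24,-10,0,0,9.7,0],[-1.8,25.7,-10,0,0,9.7,0],[-1.8,25.7,-10,0,0,9.7,0],[-1.8,25.7,-8,0,0,9.7,0],[-1.8,25.7,-5,0,0,9.7,0],[-1.8,25.7,-5,0,0,9.7,0]]}}

```text
t: 12.2
tool_pos: [0.4927, -0.0458, 0.1064]
eef_rot: [-0.001, 0.996, -0.084, -0.002]
ft_force: [-0.6, 0.3, -0.5]
width: 0.0153
grasp_force: 12.0
```

{"name": "step_arm", "arguments": {"moves": [[0,0,2,0,0,0,0],[0,0,3.5,0,0,0,0],[0,0,4.1,0,0,0,0],[0,0,4.1,0,0,0,0],[0,0,4.1,0,0,0,0]]}}

```text
t: 12.82
tool_pos: [0.4939, -0.0472, 0.0675]
eef_rot: [0.0, 0.996, -0.084, 0.001]
ft_force: [-0.1, -0.3, -1.5]
width: 0.0152
grasp_force: 12.0
```

{"name": "step_arm", "arguments": {"moves": [[0,0,0.1,0,0,0,0],[0,0,0.2,0,0,0,0],[0,0,0.2,0,0,0,0]]}}

```text
t: 13.2
tool_pos: [0.4939, -0.0475, 0.066]
eef_rot: [0.0, 0.996, -0.084, 0.001]
ft_force: [-2.2, -1.0, 11.5]
width: 0.0153
grasp_force: 12.0
```

Contact with the floor. Release and lift.

{"name": "step_arm", "arguments": {"moves": [[0,0,-0.1,0,0,0,2.8],[0,0,-0.1,0,0,0,2.8],[0,0,-0.1,0,0,0,2.8],[0,0,-3,0,0,0,2.8],[0,0,-7,0,0,0,2.8],[0,0,-10,0,0,0,2.8],[0,0,-10,0,0,0,4]]}}

```text
t: 14.08
tool_pos: [0.4943, -0.0475, 0.1664]
eef_rot: [0.0, 0.996, -0.084, 0.002]
ft_force: [0.5, 0.9, 0.4]
width: 0.036
grasp_force: 0.0
```

Run:
```python
from h import *
for c in('top','scene'):
  L=lids(c,snap(c));print(c,L.get('yellow'),[x for x in L.get('orange',[]) if .4<x[2][0]<.6 and x[2][1]>-.1])
  print([(at(c,d['pixel'],0)[:2],round(d['conf'],2)) for d in finder.landmark_of(c,'pot2')])
plan((.568,.325,.16,80.3),(.568,.325,.12,80.3))
```

```text
top None []
[(array([0.4147, 0.323 ]), 0.7), (array([0.5617, 0.3261]), 0.64), (array([ 0.4985, -0.0513]), 0.61), (array([0.6145, 0.2308]), 0.54), (array([ 0.6772, -0.3453]), 0.38)]
scene [(251, [304.5, 434.2], [0.5686, 0.326])] [(196, [216.8, 314.4], [0.488, -0.0481])]
[(array([0.416 , 0.3256]), 0.89), (array([ 0.4801, -0.0438]), 0.84), (array([0.3198, 0.1693]), 0.84), (array([0.6035, 0.2231]), 0.77), (array([0.5618, 0.323 ]), 0.63)]
at [ 0.493  -0.0471  0.1635] closing -99.7 q6 80 w 0.04 F [-0.2  0.2  0.6] t 14.28
(0.568, 0.325, 0.16, 80.3) shift [  1.13 -37.94   0.37] turn 0.0
(0.568, 0.325, 0.12, 80.3) shift [  1.14 -37.94   4.37] turn 0.0
```

{"name": "step_arm", "arguments": {"moves": [[1,-38,0,0,0,0,4],[1,-38,0,0,0,0,4],[1,-38,0,0,0,0,4],[1,-38,0,0,0,0,4],[1,-38,0,0,0,0,4],[1,-38,0,0,0,0,4],[1,-38,0,0,0,0,4],[1,-38,3,0,0,0,4],[1,-38,4.4,0,0,0,4],[1,-38,4.4,0,0,0,4]]}}

```text
t: 15.52
tool_pos: [0.567, 0.3248, 0.1196]
eef_rot: [0.001, 0.996, -0.085, -0.001]
ft_force: [-0.7, 0.1, 0.7]
width: 0.0402
grasp_force: 0.0
```

Run:
```python
from h import *
print({k:v for k,v in lids('scene',snap('scene')).items() if k=='yellow'})
plan((.567,.326,.058,80.3))
```

```text
{'yellow': [(220, [303.8, 434.7], [0.5662, 0.3264])]}
at [0.5675 0.3251 0.1207] closing -99.7 q6 119 w 0.0403 F [ 0.1 -0.   0.2] t 15.57
(0.567, 0.326, 0.058, 80.3) shift [-0.06 -0.09  6.27] turn -0.0
```

{"name": "step_arm", "arguments": {"moves": [[0,-0.1,3,0,0,0,4],[0,-0.1,5,0,0,0,4],[0,-0.1,6.2,0,0,0,4],[0,-0.1,6.2,0,0,0,4],[0,-0.1,6.2,0,0,0,0],[0,-0.1,6.2,0,0,0,0],[0,-0.1,6.2,0,0,0,0],[0,-0.1,6.2,0,0,0,0]]}}

```text
t: 16.58
tool_pos: [0.5677, 0.3266, 0.0592]
eef_rot: [-0.0, 0.996, -0.084, 0.0]
ft_force: [-0.2, -1.1, 1.8]
width: 0.0152
grasp_force: 12.0
```

Run:
```python
from h import *
plan((.5057,.026,.16,80.3),(.5057,.026,.07,80.3))
```

```text
at [0.5677 0.3266 0.0592] closing -99.7 q6 119 w 0.0152 F [-0.2 -1.1  1.8] t 16.57
(0.5057, 0.026, 0.16, 80.3) shift [ -1.05  30.67 -10.09] turn 0.0
(0.5057, 0.026, 0.07, 80.3) shift [-1.06 30.67 -1.09] turn 0.0
```

{"name": "step_arm", "arguments": {"moves": [[0,0,-5,0,0,0,0],[0,0,-10,0,0,0,0],[-0.2,5,-10,0,0,0,0],[-0.4,10,-10,0,0,0,0],[-0.6,15,-10,0,0,0,0],[-0.8,20,-10,0,0,0,0],[-1,25,-10,0,0,0,0],[-1,28,-10,0,0,0,0],[-1,30,-10,0,0,0,0],[-1,30.7,-10,0,0,0,0],[-1,30.7,-8,0,0,0,0],[-1,30.7,-5,0,0,0,0]]}}

```text
t: 18.08
tool_pos: [0.5065, 0.0261, 0.1087]
eef_rot: [0.0, 0.996, -0.084, 0.001]
ft_force: [-0.0, -0.1, -2.0]
width: 0.0155
grasp_force: 12.0
```

{"name": "step_arm", "arguments": {"moves": [[0,0,2,0,0,0,0],[0,0,3.5,0,0,0,0],[0,0,4,0,0,0,0],[0,0,4.2,0,0,0,0],[0,0,4.2,0,0,0,0]]}}

```text
t: 18.7
tool_pos: [0.5063, 0.0258, 0.0673]
eef_rot: [0.0, 0.996, -0.084, 0.001]
ft_force: [-0.5, -0.7, -2.3]
width: 0.0153
grasp_force: 12.0
```

{"name": "step_arm", "arguments": {"moves": [[0,0,0.1,0,0,0,0],[0,0,0.15,0,0,0,0],[0,0,0.15,0,0,0,0]]}}

```text
t: 19.08
tool_pos: [0.5063, 0.0255, 0.0668]
eef_rot: [0.0, 0.996, -0.084, 0.001]
ft_force: [-4.8, -1.4, 13.6]
width: 0.0152
grasp_force: 12.0
```

{"name": "step_arm", "arguments": {"moves": [[0,0,-0.1,0,0,0,2.8],[0,0,-0.1,0,0,0,2.8],[0,0,-0.1,0,0,0,2.8],[0,0,-3,0,0,0,2.8],[0,0,-7,0,0,0,2.8],[-0.5,-3,-12,0,0,0,4],[-1,-8,-14,0,0,0,4],[-1,-14,-14,0,0,0,4],[-1,-18,-14,0,0,0,4],[-1,-18,-14,0,0,0,4]]}}

```text
t: 20.32
tool_pos: [0.5262, 0.207, 0.2048]
eef_rot: [-0.0, 0.997, -0.083, -0.0]
ft_force: [0.6, -0.5, 0.0]
width: 0.0399
grasp_force: 0.0
```

Run:
```python
from h import *
T=snap('top');S=snap('scene')
r=lambda a:cv2.resize(a,(400,400),interpolation=cv2.INTER_CUBIC)
cv2.imwrite('pics/c5.png',np.hstack([r(T[140:270,170:300]),r(S[180:320,240:380])])[:,:,::-1])
print([ (c,t,[(at(c,d['pixel'],z)[:2],round(d['conf'],2)) for d in finder.landmark_of(c,t)][:2]) for c in('top','scene') for t,z in(('cover_grip',.098),('shaker',0),('rack',.063),('door_hinge',.094))])
plan((.6455,-.035,.16,-9.7),(.6455,-.035,.099,-9.7))
```

```text
[('top', 'cover_grip', [(array([ 0.6438, -0.0316]), 0.67)]), ('top', 'shaker', [(array([0.3974, 0.2047]), 0.51), (array([ 0.6703, -0.0225]), 0.26)]), ('top', 'rack', [(array([ 0.5894, -0.225 ]), 0.65)]), ('top', 'door_hinge', [(array([ 0.6923, -0.2233]), 0.59), (array([ 0.494 , -0.0263]), 0.45)]), ('scene', 'cover_grip', [(array([ 0.649 , -0.0363]), 0.87)]), ('scene', 'shaker', [(array([0.4019, 0.2075]), 0.74)]), ('scene', 'rack', [(array([ 0.5866, -0.2306]), 0.7)]), ('scene', 'door_hinge', [(array([ 0.688 , -0.2243]), 0.57)])]
at [0.5265 0.2043 0.2053] closing -99.7 q6 109 w 0.0403 F [0.2 0.2 0.1] t 20.82
(0.6455, -0.035, 0.16, -9.7) shift [15.77 21.57  4.54] turn 90.0
(0.6455, -0.035, 0.099, -9.7) shift [15.77 21.57 10.64] turn 90.0
```

View pics/c5.png

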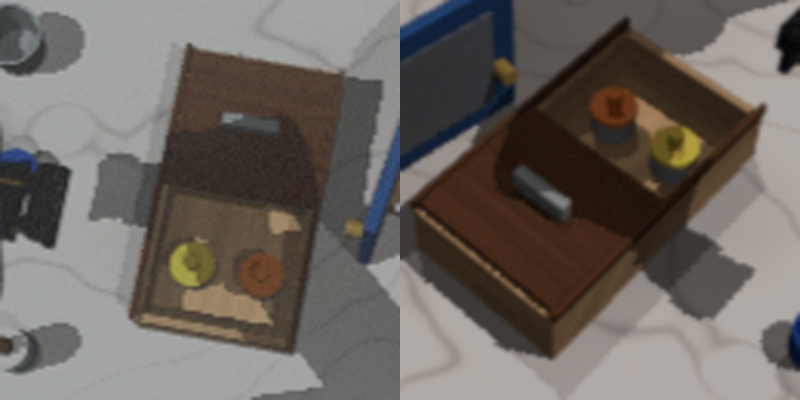

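Both pots stand upright in the compartment: yellow at crop (192,263), orange at (260,273). Now to shut the cover.

{"name": "step_arm", "arguments": {"moves": [[15.8,21.6,2,0,0,-90,4],[15.8,21.6,2,0,0,-90,4],[15.8,21.6,2,0,0,-90,4],[15.8,21.6,2,0,0,-90,4],[15.8,21.6,2,0,0,-90,4],[15.8,21.6,2,0,0,-90,4],[15.8,21.6,2,0,0,-90,4],[15.8,21.6,2,0,0,-90,4],[15.8,21.6,2,0,0,-90,4],[15.8,21.6,4.5,0,0,-90,4],[15.8,21.6,4.5,0,0,-90,4]]}}

```text
t: 22.2
tool_pos: [0.6451, -0.0347, 0.1587]
eef_rot: [-0.002, 0.764, 0.645, -0.001]
ft_force: [-0.1, -0.7, 0.2]
width: 0.0401
grasp_force: 0.0
```

{"name": "step_arm", "arguments": {"moves": [[0,0,3,0,0,0,4],[0,0,5,0,0,0,4],[0,0,6.1,0,0,0,4],[0,0,6.1,0,0,0,4],[0,0,6.1,0,0,0,0],[0,0,6.1,0,0,0,0],[0,0,6.1,0,0,0,0],[0,0,6.1,0,0,0,0]], "squeeze": 15}}

```text
t: 23.2
tool_pos: [0.6431, -0.0342, 0.0999]
eef_rot: [-0.003, 0.764, 0.645, -0.002]
ft_force: [-15.9, 0.7, 10.6]
width: 0.0141
grasp_force: 15.0
```

{"name": "step_arm", "arguments": {"moves": [[0,-2,0,0,0,0,0],[0,-4.5,0,0,0,0,0],[0.1,-7,0,0,0,0,0],[0.1,-9.5,0,0,0,0,0],[0.1,-12,0,0,0,0,0],[0.1,-13.5,0,0,0,0,0],[0.1,-14.3,0,0,0,0,0],[0.1,-14.6,0,0,0,0,0],[0.1,-14.6,0,0,0,0,0]]}}

```text
t: 24.32
tool_pos: [0.5024, -0.009, 0.0998]
eef_rot: [0.0, 0.764, 0.645, 0.0]
ft_force: [-0.5, 3.7, 6.6]
width: 0.0142
grasp_force: 15.0
```

{"name": "step_arm", "arguments": {"moves": [[0.1,-0.3,0,0,0,0,0],[0.1,-0.5,0,0,0,0,0],[0.1,-0.7,0,0,0,0,0],[0.1,-0.7,0,0,0,0,0]]}}

```text
t: 24.82
tool_pos: [0.5, -0.0085, 0.0998]
eef_rot: [0.005, 0.764, 0.645, 0.003]
ft_force: [18.3, -3.5, -9.4]
width: 0.0138
grasp_force: 15.2
```

{"name": "step_arm", "arguments": {"moves": [[0,0.2,0,0,0,0,4],[0,0.2,0,0,0,0,4],[0,0.2,0,0,0,0,4],[0,0.2,-4,0,0,0,4],[0,0.2,-8,0,0,0,4],[0,0.2,-11,0,0,0,4],[0,0.2,-11,0,0,0,4]]}}

```text
t: 25.7
tool_pos: [0.4977, -0.0074, 0.2109]
eef_rot: [0.002, 0.764, 0.645, 0.001]
ft_force: [0.3, -0.2, -0.2]
width: 0.0399
grasp_force: 0.0
```

Run:
```python
from h import *
snap('top');snap('scene')
for c in('top','scene'):
  for t,z in(('cover_grip',.098),('shaker',0)): print(c,t,[(at(c,d['pixel'],z)[:2],round(d['conf'],2)) for d in finder.landmark_of(c,t)][:2])
plan((.408,.2075,.16,-9.7),(.408,.2075,.0925,-9.7),(.408,.2075,.16,-90))
```

```text
top cover_grip [(array([ 0.4989, -0.0081]), 0.64)]
top shaker [(array([0.4039, 0.2021]), 0.62)]
scene cover_grip [(array([ 0.4979, -0.0135]), 0.72)]
scene shaker [(array([0.4037, 0.2129]), 0.7), (array([ 0.5791, -0.0258]), 0.5)]
at [ 0.497  -0.0073  0.2082] closing -9.7 q6 -5 w 0.0401 F [0.2 0.3 0.4] t 26.0
(0.408, 0.2075, 0.16, -9.7) shift [ 19.68 -12.37   4.85] turn 0.0
(0.408, 0.2075, 0.0925, -9.7) shift [ 19.67 -12.36  11.6 ] turn 0.0
(0.408, 0.2075, 0.16, -90) shift [ 19.68 -12.37   4.85] turn 80.3
```

{"name": "step_arm", "arguments": {"moves": [[19.7,-12.4,2,0,0,-9.7,4.4],[19.7,-12.4,2,0,0,-9.7,4.4],[19.7,-12.4,2,0,0,-9.7,4.4],[19.7,-12.4,2,0,0,-9.7,4.4],[19.7,-12.4,2,0,0,-9.7,4.4],[19.7,-12.4,4.8,0,0,-9.7,4.4],[19.7,-12.4,4.8,0,0,-9.7,4.4]]}}

```text
t: 26.88
tool_pos: [0.4078, 0.2068, 0.1599]
eef_rot: [-0.001, 0.707, 0.707, -0.002]
ft_force: [0.5, -0.8, 0.0]
width: 0.0438
grasp_force: 0.0
```

Run:
```python
from h import *
S=snap('scene');s=ctrl.state()['tool_pos']
a=S[170:280,350:480].copy()
print('tip at',proj('scene',s-[0,0,.019]),'knob expected',proj('scene',[.408,.2075,.085]))
a=cv2.resize(a,None,fx=5,fy=5,interpolation=cv2.INTER_CUBIC)
cv2.imwrite('pics/c6.png',a[:,:,::-1]);plan((.408,.2075,.0925,0))
```

```text
tip at [212.2 420.7] knob expected [226.  415.5]
at [0.4084 0.207  0.161 ] closing -0.0 q6 12 w 0.0443 F [-0.   0.4 -0. ] t 26.93
(0.408, 0.2075, 0.0925, 0) shift [ 0.06 -0.03  6.85] turn -0.0
```

View pics/c6.png

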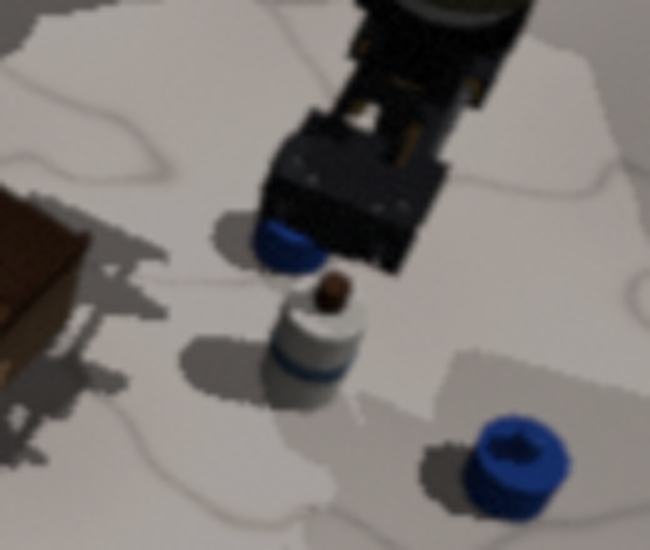

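The knob at crop (332,292) lies where expected, within about 2 px. I'll descend and grip it.

{"name": "step_arm", "arguments": {"moves": [[0,0,3,0,0,0,4.4],[0,0,5,0,0,0,4.4],[0,0,6.8,0,0,0,4.4],[0,0,6.8,0,0,0,4.4],[0,0,6.8,0,0,0,0],[0,0,6.8,0,0,0,0],[0,0,6.8,0,0,0,0],[0,0,6.8,0,0,0,0],[0,0,6.8,0,0,0,0]], "squeeze": 20}}

```text
t: 28.05
tool_pos: [0.4086, 0.2078, 0.0936]
eef_rot: [0.0, 0.707, 0.707, 0.001]
ft_force: [0.5, -0.9, 4.3]
width: 0.017
grasp_force: 20.0
```

{"name": "step_arm", "arguments": {"moves": [[0,0,-2,0,0,0,0],[0,0,-6,0,0,0,0],[0,0,-11,0,0,0,0],[0,0,-16,0,0,0,0],[0,0,-20,0,0,0,0],[0,0,-20,0,0,0,0]]}}

```text
t: 28.8
tool_pos: [0.4086, 0.2079, 0.2953]
eef_rot: [0.001, 0.707, 0.707, 0.002]
ft_force: [-0.2, -0.1, -1.6]
width: 0.0169
grasp_force: 20.0
```

Run:
```python
from h import *
T=snap('top');S=snap('scene')
cv2.imwrite('pics/c7.png',np.hstack([cv2.resize(T[130:250,270:370],(500,600),interpolation=cv2.INTER_CUBIC),cv2.resize(S[140:270,190:270],(300,488),interpolation=cv2.INTER_CUBIC)[:600] if 0 else cv2.copyMakeBorder(cv2.resize(S[150:260,200:300],(300,330),interpolation=cv2.INTER_CUBIC),0,270,0,0,cv2.BORDER_CONSTANT)])[:,:,::-1])
for c in('top','scene'):
  for t,z in(('rack',.063),('door_hinge',.094),('cupboard',0)): print(c,t,[(at(c,d['pixel'],z)[:2],round(d['conf'],2)) for d in finder.landmark_of(c,t)][:2])
plan((.587,-.23,.3,0))
```

```text
top rack [(array([ 0.5864, -0.2233]), 0.94)]
top door_hinge [(array([ 0.6818, -0.2221]), 0.69)]
top cupboard [(array([ 0.7148, -0.2318]), 0.4), (array([ 0.4933, -0.4895]), 0.35)]
scene rack [(array([ 0.5918, -0.224 ]), 0.91)]
scene door_hinge [(array([ 0.6827, -0.2219]), 0.76)]
scene cupboard [(array([ 0.6684, -0.3423]), 0.63)]
at [0.408  0.2077 0.2925] closing 0.0 q6 12 w 0.0172 F [ 0.8  0.1 -1.7] t 29.2
(0.587, -0.23, 0.3, 0) shift [-43.77  17.88  -0.77] turn 0.0
```

View pics/c7.png

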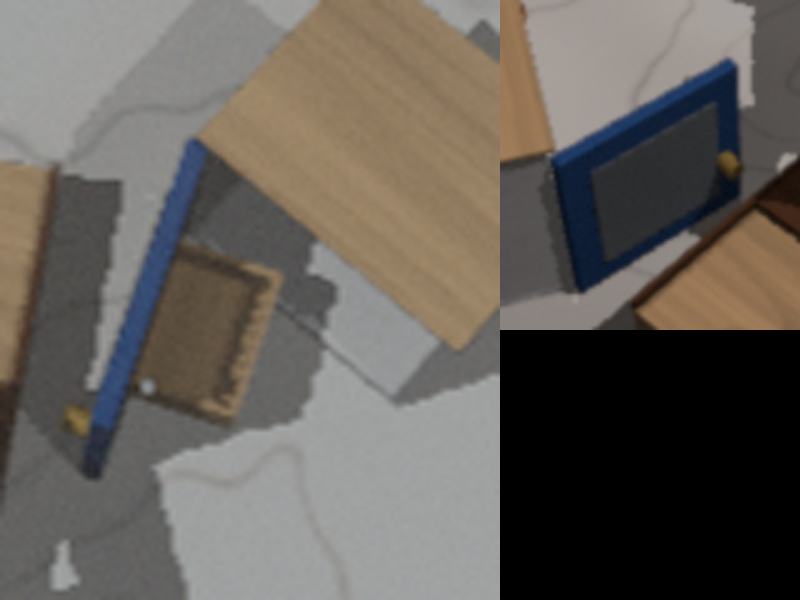

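Run:
```python
from h import *
f=lambda x,y:(130+(y-2)/5,270+(x-2)/5)
P={n:at('top',f(*p),z)[:2] for n,p,z in(('hi',(207,148),.185),('fi',(108,430),.185),('r1',(282,272),.093),('r2',(237,422),.093),('r0',(186,243),.093),('cfront',(458,348),.201),('ch',(205,140),.201))}
for k,v in P.items():print(k,v)
d=P['fi']-P['hi'];d/=np.linalg.norm(d);n=np.array([d[1],-d[0]]);n=n if n[1]<0 else -n
e=P['r2']-P['r1'];print('door yaw',np.degrees(np.arctan2(d[1],d[0])),'rack yaw',np.degrees(np.arctan2(e[1],e[0])),'rack len',np.linalg.norm(e))
for k in('r0','r1','r2','fi'):print(k,'along',(P[k]-P['hi'])@d,'out',(P[k]-P['hi'])@n)
m=(P['r1']+P['r2'])/2
for o in(.036,.04):print('centre',m-n*o)
for p in((.589,-.224),):print('lm along',(np.array(p)-P['hi'])@d,'out',(np.array(p)-P['hi'])@n)
```

```text
hi [ 0.68  -0.219]
fi [ 0.5073 -0.1586]
r1 [ 0.6286 -0.2744]
r2 [ 0.5309 -0.2438]
r0 [ 0.6476 -0.2134]
cfront [ 0.5533 -0.3609]
ch [ 0.6794 -0.2164]
door yaw 160.72325500879194 rack yaw 162.60925158513845 rack len 0.10237992967374025
r0 along 0.0324322299819774 out 0.005410217961980112
r1 along 0.030228986164315717 out 0.06926274897430514
r2 along 0.13255345554600154 out 0.07263216520808255
fi along 0.18295750872811978 out 2.260925467021327e-18
centre [ 0.59163473 -0.22511834]
centre [ 0.59295525 -0.2213426 ]
lm along 0.08424743049439545 out 0.03476162330921878
```

{"name": "step_arm", "arguments": {"moves": [[-5,2,-1,0,0,0,0],[-10,4,-1,0,0,-5,0],[-15,6,-1,0,0,-10,0],[-20,8,-1,0,0,-15,0],[-25,10,-1,0,0,-20,0],[-30,12,-1,0,0,-25,0],[-35,14,-1,0,0,-30,0],[-39,16,-1,0,0,-35,0],[-42,17.1,-1,0,0,-35,0],[-43.4,17.1,-1,0,0,-35,0],[-43.4,17.1,-1,0,0,-35,0],[-43.4,17.1,-1,0,0,-35,0]]}}

```text
t: 30.7
tool_pos: [0.5791, -0.2251, 0.3036]
eef_rot: [0.0, 0.461, 0.887, 0.0]
ft_force: [0.6, 0.5, -1.6]
width: 0.0174
grasp_force: 20.0
```

Run:
```python
from h import *
snap('top');snap('scene')
plan((.579,-.2265,.1575,35))
```

```text
at [ 0.5793 -0.2251  0.3037] closing 35.1 q6 -67 w 0.0171 F [ 0.2 -0.1 -0.9] t 30.8
(0.579, -0.2265, 0.1575, 35) shift [-0.1  -0.11 14.62] turn 0.1
```

{"name": "step_arm", "arguments": {"moves": [[-0.1,-0.1,3,0,0,0,0],[-0.1,-0.1,6,0,0,0,0],[-0.1,-0.1,9,0,0,0,0],[-0.1,-0.1,9.8,0,0,0,0],[-0.1,-0.1,9.8,0,0,0,0]]}}

```text
t: 31.42
tool_pos: [0.5793, -0.2273, 0.2059]
eef_rot: [0.0, 0.461, 0.887, -0.0]
ft_force: [0.5, -0.2, -0.7]
width: 0.0174
grasp_force: 20.0
```

Run:
```python
from h import *
T=snap('top');S=snap('scene')
r=lambda a:cv2.resize(a,(400,400),interpolation=cv2.INTER_CUBIC)
cv2.imwrite('pics/c8.png',np.hstack([r(T[140:240,260:360]),r(S[130:260,180:310])])[:,:,::-1]);plan()
```

```text
at [ 0.5796 -0.2277  0.2067] closing 35.0 q6 -67 w 0.0174 F [ 0.2 -0.5 -1.4] t 31.52
```

View pics/c8.png

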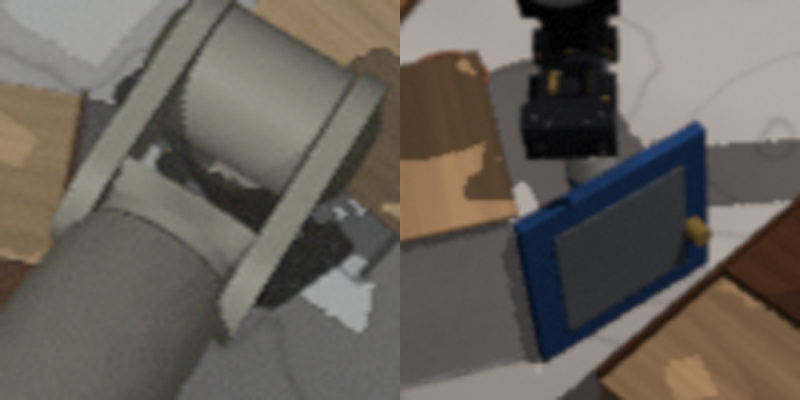

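The shaker hangs just behind the door top (right crop about (580,170)), with the gripper clear of the cupboard. I'll lower it.

{"name": "step_arm", "arguments": {"moves": [[0,0,1,0,0,0,0],[0,0,2,0,0,0,0],[0,0,3,0,0,0,0],[0,0,3.5,0,0,0,0],[0,0,3.5,0,0,0,0]]}}

```text
t: 32.15
tool_pos: [0.579, -0.2276, 0.1698]
eef_rot: [-0.0, 0.462, 0.887, 0.0]
ft_force: [0.4, 1.1, -1.1]
width: 0.0173
grasp_force: 20.0
```

{"name": "step_arm", "arguments": {"moves": [[0,0,0.6,0,0,0,0],[0,0,1,0,0,0,0],[0,0,1.2,0,0,0,0],[0,0,1.2,0,0,0,0]]}}

```text
t: 32.65
tool_pos: [0.5791, -0.2276, 0.1581]
eef_rot: [-0.0, 0.462, 0.887, 0.0]
ft_force: [0.3, -0.5, -1.6]
width: 0.0172
grasp_force: 20.0
```

{"name": "step_arm", "arguments": {"moves": [[0,0,0.1,0,0,0,0],[0,0,0.2,0,0,0,0],[0,0,0.2,0,0,0,0]]}}

```text
t: 33.02
tool_pos: [0.5792, -0.2277, 0.1566]
eef_rot: [0.0, 0.462, 0.887, -0.0]
ft_force: [-0.5, -0.6, 1.7]
width: 0.0174
grasp_force: 20.0
```

Floor contact (force flipped to upward). Release and lift.

{"name": "step_arm", "arguments": {"moves": [[0,0,0,0,0,0,2.6],[0,0,0,0,0,0,2.6],[0,0,0,0,0,0,2.6],[0,0,-2,0,0,0,2.6],[0,0,-5,0,0,0,2.6],[0,0,-9,0,0,0,2.6],[0,0,-13,0,0,0,2.6],[0,0,-13,0,0,0,2.6]]}}

```text
t: 34.02
tool_pos: [0.5798, -0.2279, 0.2894]
eef_rot: [0.003, 0.462, 0.887, -0.0]
ft_force: [0.5, -0.7, 0.2]
width: 0.0261
grasp_force: 0.0
```

Run:
```python
from h import *
plan((.45,.0,.29,35),(.50,-.075,.3,-19))
```

```text
at [ 0.5798 -0.2279  0.2894] closing 35.0 q6 -67 w 0.0261 F [ 0.5 -0.7  0.2] t 34.02
(0.45, 0.0, 0.29, 35) shift [26.11  2.46 -0.2 ] turn 0.0
(0.5, -0.075, 0.3, -19) shift [17.09  2.25 -1.15] turn 54.0
```

```bash
cat >> h.py <<'E'
def door(th_deg,r=.15,gap=0,z=.165,H=(.6805,-.2195),shut=229.,yaw=35.):
    a=np.radians(shut-th_deg);d=np.array([np.cos(a),np.sin(a)]);n=np.array([d[1],-d[0]])  # outward (checked: robot side)
    g=np.radians(yaw)-np.arctan2(n[1],n[0]);h=.0175*abs(np.cos(g))+.009*abs(np.sin(g))
    p=np.array(H)+r*d+n*(.014+h+gap);return (p[0],p[1],z,yaw)
E
python3 - <<'E'
from h import *
plan(door(68,gap=.04,z=.28),door(68,gap=.04),*[door(t) for t in(68,60,50,40,30,20,10,5,0,-3)])
print(door(68),door(0))
snap('top');snap('scene')
for c in('top','scene'):print([(at(c,d['pixel'],.063)[:2],round(d['conf'],2)) for d in finder.landmark_of(c,'shaker')])
E
```

```text
at [ 0.5798 -0.2279  0.2894] closing 35.0 q6 -67 w 0.0261 F [ 0.5 -0.7  0.2] t 34.02
(np.float64(0.5625844994102477), np.float64(-0.10121845644576241), 0.28, 35.0) shift [11.37  5.86  0.89] turn 0.0
(np.float64(0.5625844994102477), np.float64(-0.10121845644576241), 0.165, 35.0) shift [11.43  5.84 12.39] turn 0.0
(np.float64(0.5495617732319614), np.float64(-0.1390391994697351), 0.165, 35.0) shift [ 9.08  2.6  12.4 ] turn 0.0
(np.float64(0.5395221608414439), np.float64(-0.15864164898078875), 0.165, 35.0) shift [ 8.05  0.65 12.4 ] turn 0.0
(np.float64(0.5310737727318826), np.float64(-0.18531955203705264), 0.165, 35.0) shift [ 6.35 -1.57 12.4 ] turn 0.0
(np.float64(0.5276911588806908), np.float64(-0.21357093115217296), 0.165, 35.0) shift [ 4.24 -3.47 12.41] turn 0.0
(np.float64(0.5297272256894555), np.float64(-0.24235709180354112), 0.165, 35.0) shift [ 1.76 -4.96 12.42] turn 0.0
(np.float64(0.5372934881236803), np.float64(-0.27054841465337204), 0.165, 35.0) shift [-0.98 -5.95 12.43] turn 0.0
(np.float64(0.5486992982245348), np.float64(-0.29509204750801615), 0.165, 35.0) shift [-3.65 -6.43 12.45] turn 0.0
(np.float64(0.5547971600690356), np.float64(-0.3052643796657816), 0.165, 35.0) shift [-4.83 -6.51 12.45] turn 0.0
(np.float64(0.5617394246910701), np.float64(-0.3150149559108437), 0.165, 35.0) shift [-6.03 -6.5  12.46] turn 0.0
(np.float64(0.5663045614388328), np.float64(-0.32063347750041593), 0.165, 35.0) shift [-6.75 -6.45 12.46] turn 0.0
(np.float64(0.5495617732319614), np.float64(-0.1390391994697351), 0.165, 35.0) (np.float64(0.5617394246910701), np.float64(-0.3150149559108437), 0.165, 35.0)
[(array([ 0.5898, -0.2305]), 0.43)]
[]
```

{"name": "step_arm", "arguments": {"moves": [[4,2,-1,0,0,0,0],[8,4,-1,0,0,0,0],[11.4,5.9,-1,0,0,0,0],[11.4,5.9,-1,0,0,0,0],[11.4,5.9,4,0,0,0,0],[11.4,5.9,8,0,0,0,0],[11.4,5.9,11,0,0,0,0],[11.4,5.9,12.4,0,0,0,0],[11.4,5.9,12.4,0,0,0,0]]}}

```text
t: 35.35
tool_pos: [0.5619, -0.1009, 0.1616]
eef_rot: [-0.001, 0.462, 0.887, -0.0]
ft_force: [-0.3, -0.9, 0.9]
width: 0.0007
grasp_force: 0.0
```

Run:
```python
from h import *
S=snap('scene');T=snap('top')
r=lambda a:cv2.resize(a,(400,400),interpolation=cv2.INTER_CUBIC)
cv2.imwrite('pics/c9.png',np.hstack([r(T[140:240,260:360]),r(S[130:260,180:310])])[:,:,::-1])
plan(*[door(t) for t in(68,60,50,40,30,20,10,5,0,-3)])
```

```text
at [ 0.5625 -0.1009  0.1632] closing 35.0 q6 -57 w -0.0 F [0.2 0.1 0.3] t 35.45
(np.float64(0.5495617732319614), np.float64(-0.1390391994697351), 0.165, 35.0) shift [-2.38 -3.25 -0.18] turn 0.0
(np.float64(0.5395221608414439), np.float64(-0.15864164898078875), 0.165, 35.0) shift [-3.41 -5.2  -0.18] turn 0.0
(np.float64(0.5310737727318826), np.float64(-0.18531955203705264), 0.165, 35.0) shift [-5.11 -7.42 -0.18] turn 0.0
(np.float64(0.5276911588806908), np.float64(-0.21357093115217296), 0.165, 35.0) shift [-7.23 -9.32 -0.18] turn 0.0
(np.float64(0.5297272256894555), np.float64(-0.24235709180354112), 0.165, 35.0) shift [ -9.71 -10.8   -0.18] turn 0.0
(np.float64(0.5372934881236803), np.float64(-0.27054841465337204), 0.165, 35.0) shift [-12.45 -11.8   -0.18] turn 0.0
(np.float64(0.5486992982245348), np.float64(-0.29509204750801615), 0.165, 35.0) shift [-15.12 -12.27  -0.17] turn 0.0
(np.float64(0.5547971600690356), np.float64(-0.3052643796657816), 0.165, 35.0) shift [-16.3  -12.36  -0.17] turn 0.0
(np.float64(0.5617394246910701), np.float64(-0.3150149559108437), 0.165, 35.0) shift [-17.5  -12.35  -0.17] turn 0.0
(np.float64(0.5663045614388328), np.float64(-0.32063347750041593), 0.165, 35.0) shift [-18.22 -12.3   -0.17] turn 0.0
```

View pics/c9.png

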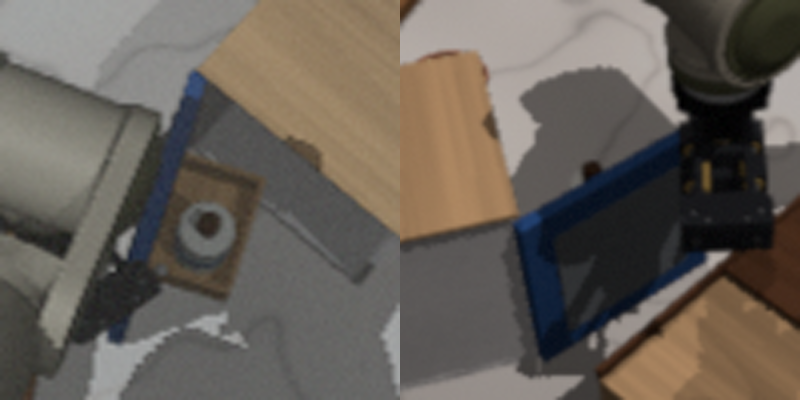

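The shaker stands upright in the rack (left crop (207,232)). Now I push the door along its arc.

{"name": "step_arm", "arguments": {"moves": [[-1.2,-1.6,-0.4,0,0,0,0],[-2.4,-3.2,-0.4,0,0,0,0],[-2.9,-4.2,-0.4,0,0,0,0],[-3.4,-5.2,-0.4,0,0,0,0],[-4.2,-6.3,-0.4,0,0,0,0],[-5.1,-7.4,-0.4,0,0,0,0],[-6.1,-8.4,-0.4,0,0,0,0],[-7.2,-9.3,-0.4,0,0,0,0],[-8.4,-10.1,-0.4,0,0,0,0],[-9.7,-10.8,-0.4,0,0,0,0],[-11.1,-11.3,-0.4,0,0,0,0],[-12.4,-11.8,-0.4,0,0,0,0]]}}

```text
t: 36.95
tool_pos: [0.5369, -0.2707, 0.1662]
eef_rot: [0.0, 0.462, 0.887, 0.0]
ft_force: [-0.2, -0.1, 1.5]
width: 0.0005
grasp_force: 0.2
```

Run:
```python
from h import *
T=snap('top');S=snap('scene')
r=lambda a:cv2.resize(a,(400,400),interpolation=cv2.INTER_CUBIC)
cv2.imwrite('pics/c10.png',np.hstack([r(T[140:240,260:360]),r(S[130:260,150:280])])[:,:,::-1])
plan(*[door(t) for t in(10,5,2,0,-2,-4)])
```

```text
at [ 0.5369 -0.2711  0.166 ] closing 35.0 q6 -73 w 0.0004 F [-0.8  0.5 -0.7] t 37.05
(np.float64(0.5486992982245348), np.float64(-0.29509204750801615), 0.165, 35.0) shift [-2.64 -0.4   0.1 ] turn -0.0
(np.float64(0.5547971600690356), np.float64(-0.3052643796657816), 0.165, 35.0) shift [-3.83 -0.49  0.1 ] turn -0.0
(np.float64(0.558861950119152), np.float64(-0.3111698026025331), 0.165, 35.0) shift [-4.54 -0.49  0.1 ] turn -0.0
(np.float64(0.5617394246910701), np.float64(-0.3150149559108437), 0.165, 35.0) shift [-5.02 -0.48  0.1 ] turn -0.0
(np.float64(0.5647498490647636), np.float64(-0.3187813108167084), 0.165, 35.0) shift [-5.5  -0.45  0.1 ] turn -0.0
(np.float64(0.5678920627967254), np.float64(-0.3224641815701852), 0.165, 35.0) shift [-5.99 -0.4   0.1 ] turn -0.0
```

View pics/c10.png

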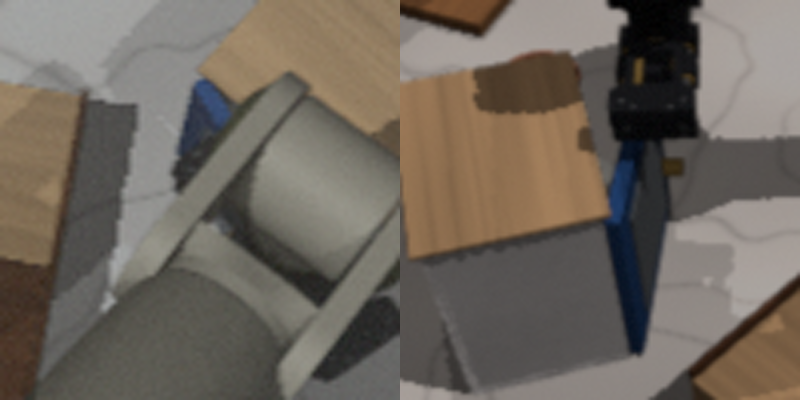

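The door is following the fingers (right crop (630,200)). I'll continue until it seats.

{"name": "step_arm", "arguments": {"moves": [[-1.3,-0.2,-0.1,0,0,0,0],[-2.6,-0.4,-0.1,0,0,0,0],[-3.3,-0.5,-0.1,0,0,0,0],[-3.8,-0.5,-0.1,0,0,0,0],[-4.2,-0.5,-0.1,0,0,0,0],[-4.5,-0.5,-0.1,0,0,0,0],[-4.8,-0.5,-0.1,0,0,0,0],[-4.8,-0.5,-0.1,0,0,0,0]]}}

```text
t: 38.05
tool_pos: [0.5602, -0.3122, 0.1673]
eef_rot: [0.0, 0.462, 0.887, -0.0]
ft_force: [-0.0, 0.4, -0.3]
width: 0.0002
grasp_force: 0.0
```

{"name": "step_arm", "arguments": {"moves": [[-0.3,0,0,0,0,0,0],[-0.6,0,0,0,0,0,0],[-0.6,0,0,0,0,0,0]]}}

```text
t: 38.42
tool_pos: [0.5634, -0.3167, 0.1673]
eef_rot: [-0.0, 0.462, 0.887, 0.0]
ft_force: [-0.1, 2.4, 1.6]
width: 0.0006
grasp_force: 1.0
```

{"name": "step_arm", "arguments": {"moves": [[-0.3,0,0,0,0,0,0],[-0.5,0,0,0,0,0,0],[-0.5,0,0,0,0,0,0]]}}

```text
t: 38.8
tool_pos: [0.5639, -0.3173, 0.1673]
eef_rot: [-0.005, 0.461, 0.888, 0.002]
ft_force: [-17.4, 18.1, 11.2]
width: 0.0009
grasp_force: 12.8
```

Firm stop at 25 N, so the door is seated. Retreat and check.

{"name": "step_arm", "arguments": {"moves": [[1,0,0,0,0,0,0],[3,0,0,0,0,0,0],[6,0,-4,0,0,0,0],[9,-4,-9,0,0,0,0],[11,-8,-14,0,0,0,0],[12,-14,-17,0,0,0,0],[12,-18,-17,0,0,0,0],[12,-18,-17,0,0,0,0]]}}

```text
t: 39.8
tool_pos: [0.348, -0.3276, 0.3383]
eef_rot: [0.001, 0.464, 0.886, -0.001]
ft_force: [0.0, 0.6, 0.2]
width: 0.0004
grasp_force: 0.0
```

Run:
```python
from h import *
T=snap('top');S=snap('scene')
cv2.imwrite('pics/c11.png',np.hstack([cv2.resize(T[130:280,130:420],(400,300)),cv2.resize(S[120:370,130:480],(400,300))])[:,:,::-1])
for c in('top','scene'):
  for t,z in(('cover_grip',.098),('ramekin',0),('steelcup',0)): print(c,t,[(at(c,d['pixel'],z)[:2],round(d['conf'],2)) for d in finder.landmark_of(c,t)][:1])
plan()
```

```text
top cover_grip [(array([ 0.4935, -0.0057]), 0.65)]
top ramekin [(array([ 0.494 , -0.4882]), 0.64)]
top steelcup [(array([0.7421, 0.2336]), 0.64)]
scene cover_grip [(array([ 0.4993, -0.0113]), 0.88)]
scene ramekin []
scene steelcup [(array([0.7549, 0.2306]), 0.93)]
at [ 0.3507 -0.3254  0.337 ] closing 35.1 q6 -92 w 0.0005 F [-0.1  0.2  0.1] t 40.2
```

View pics/c11.png

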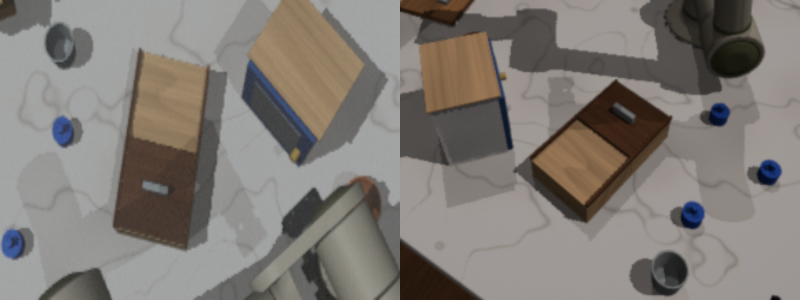

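The door is shut flush, the cover is fully shut, and the bowl and cup have not been moved. I'm handing in.

```bash
python3 -c "
from station import ctrl
print(ctrl.close_job())"
```

```text
the job is handed in; nothing more can be done
None
```

The job is handed in, at about 40 s of the 210 s allowed: the yellow and orange pots (the only two of the four present) stand in the chest under the shut cover, the shaker stands in the rack behind the shut door, and the bowl and cup were left alone; no verdict came back.

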